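# Beaker onto the drying peg, start the dryer

## Task

Take the rinsed steel beaker from its wooden draining rest and set it upside down over the drying unit's peg, rim resting flat on the unit; do not drop it. With the beaker on the peg and let go, twist the unit's start knob clockwise all the way to its stop, then release it so that it springs back. Leave the celadon cup and the dish of gold pills where they are.

Things in the scene. Friction and masses are not known exactly. Their poses are not given: they have to be found in the camera images.
- beaker: Plain straight round steel beaker, loose, about 0.16 kg: 62 mm outside diameter, 110 mm long, wall 4 mm, bore 54 mm, closed bottom 5 mm thick. Origin: centre of the outside of the closed bottom; its z axis runs along the beaker's axis from the bottom to the open mouth. It starts lying in the draining rest, mouth roughly towards the robot and pointing 25 degrees below level.
- beaker_mouth (a point): Centre of the beaker's open mouth, in the rim's plane: 110 mm from its origin along its z.
- rest: Fixed wooden draining rest: foot 110 x 50 x 10 mm, two rails 10 mm thick and 36 mm apart (46 mm over all) along its x, sloping down 25 degrees to its -x end, where two short upright stops hold the beaker's rim. Origin: centre of the foot's underside; the beaker's axis passes 75 mm above it, its sides are free for the fingers.
- dryer: Fixed white drying unit, a low box 120 (x) x 290 (y) x 35 mm high, with the upright grey peg at its y = -85 mm and the start knob at its y = +85 mm. Origin: centre of its underside on the table.
- seat (a point): On the peg's axis, at the unit's top face (35 mm above the table), where the beaker's rim must rest. The peg is 40 mm in diameter and 80 mm high above this point, its top 18 mm tapering to 24 mm.
- start_knob (a joint): Start knob's angle: 0 at rest, grows as it is turned clockwise seen from above, stop at 1.2 rad; a spring (0.03 N m at rest, 0.15 N m at the stop) returns it to 0.
- knob_grip (a point): On the knob's upright axis, at the height to grip, 66 mm above the table. The knob has a bar grip 60 mm long (along this point's x), 16 mm thick (its y), reaching from 22 mm below this point to 14 mm above it, on a disc 64 mm in diameter. The point turns with the knob.
- tea_cup: Bystander: small celadon cup standing upright, 64 mm across, 60 mm high, origin under its centre.
- gold_dish: Bystander: low brass dish of gold pills, 110 mm across, about 40 mm high, origin under its centre.
Not all that is in view belongs to the job. What is shaped like the beaker but green or purple is not meant.

How it is judged (in metres and radians):
On the way, in this order (a step that is already met when the one before it is completed fails the run):
1. the beaker sits upside down over the peg, rim flat on the unit, let go (horizontal distance between beaker_mouth and seat below 0.014 m and horizontal distance between beaker and seat below 0.018 m and z of beaker_mouth in the frame of seat between -0.006 and 0.006 m and z of beaker in the frame of seat above 0.1 m and contact force between the fingers and beaker below 0.05 N), for 0.2 s.
2. with the beaker still seated, the knob is turned clockwise to its stop (horizontal distance between beaker_mouth and seat below 0.014 m and horizontal distance between beaker and seat below 0.018 m and z of beaker_mouth in the frame of seat between -0.006 and 0.006 m and z of beaker in the frame of seat above 0.1 m and value of joint start_knob above 1.1 rad), for 0.05 s.
At the end, for the whole second after the job is handed in: The beaker is upside down over the peg, its rim within 6 mm of the unit's top face and within 14 mm of the peg's axis, at rest and let go; the knob, after being turned to its stop (beyond 1.1 rad) with the beaker seated, has sprung back below 0.1 rad (all of step 1 and linear speed of beaker below 0.02 m/s and value of joint start_knob below 0.1 rad); the robot touches nothing.
It fails at once if the beaker is dropped (falls faster than 0.65 m/s out of the fingers) (linear speed of beaker above 0.65 m/s and contact force between the fingers and beaker below 0.01 N).
It fails at once if the celadon cup is moved more than 40 mm (distance of tea_cup from where it was at the start of the episode above 0.04 m).
It fails at once if the dish of gold pills is moved more than 40 mm (distance of gold_dish from where it was at the start of the episode above 0.04 m).
It also fails if it takes over 61 s, if anything falls off the work surface, if the arm or the gripper's body presses on something with over 40 N, if the wrist force passes 120 N, or if a joint passes its speed limit or range.

## Robot

A 6-joint arm with a two-finger parallel gripper is mounted at the origin on the work surface. World frame = base frame: x ahead of the robot, y to its left, z up, the work surface at z = 0. Lengths are in mm, angles in rad, forces in N, time in s.
With the tool pointing down it reaches from about 350 to 925 mm from the base axis. Payload 6.4 kg.
Tool frame: the origin (TCP) lies between the finger pads; the fingertips stand 11 mm ahead of it and the grasp point (between the pads) lies 8 mm behind it (tips_ahead is the distance from the TCP to the fingertips, in mm); z points along the fingers, y is the line along which they close (so a half turn about z gives the same grasp; the last joint's range is limited). The gripper opens to 94 mm and grips with 3 to 60 N. Pads are 16 mm wide; open, the fingers measure 119 mm over their backs; the gripper's body (75 mm by 177 mm) begins 78 mm behind the grasp point.
Start: joints at [0.947, 0.245, 1.558, -0, 1.339, -0.174], TCP at [282.609, 585.36, 216.455] pointing down, gripper open.
Joint ranges: [-3.13, 3.13], [-1.02, 2.26], [0.13, 2.54], [-0.95, 4.09], [0.21, 2.88], [-2.74, 2.74]. Speed limits (rad/s): [2.57, 2.57, 3.14, 3.14, 3.14, 3.14].

## Interface

Orientations are given as [roll, pitch, yaw] about the fixed x, y, z axes, in that order (R = Rz(yaw) Ry(pitch) Rx(roll)).
In Python, from workcell import * gives the robot as it stands.
- The arm moves only by the shell command python3 -m pendant 'ROWS'. ROWS is JSON, a list of rows, each an object with "travel": the shift along the tool's x, y, z in m, a list of three; "angular": the turn, a rotation vector about the tool's x, y, z in degrees, a list of three; "gripper": the opening, from 0 (shut) to 1 (fully open). In form: [{"travel": [dx, dy, dz], "angular": [rx, ry, rz], "gripper": gripper}, ...]. A call has 1 to 10 rows; each row is the pose to reach, as a shift and turn from the pose commanded when the call began, along the tool's axes at that moment; what a row does not reach only later rows make up. A row lasts 1/8 s, in which the tool goes at most 62.5 mm and 10.7 degrees, less where a joint would pass 70% of its speed; a pose out of reach is approached as far as the arm can. A call with a gripper value outside its range is refused whole. The fingers move at their own pace and stop on an object; the grip force is fixed at half the most. Time passes only in rows, so rows that repeat a pose let the fingers close. It gives the time, the measured TCP pose, the force, the opening and the grip force at its end, in the units of the state.
- observe(): the state, without advancing time (a new reading comes with each control period).
- grab_frame(name): name is "scene" or "top" or "wrist"; returns a dict with "frame" (480x640x3 uint8, blue, green, red), "intrinsics" (3x3 intrinsics, pixels), "k1" (the pictures are not rectified: a ray, as slopes to the right and down, at radius r is drawn at 1 + k1 r^2 times it, then the intrinsics apply), "camera_from_world" (4x4, takes a point from world to camera coordinates). Camera axes: x right, y down, z forward; pixel columns grow to the right and rows downward; lengths in mm; the calibration is good to about 2 mm. A picture is of the moment at which its call begins. There is no depth.
- hand_in(): hands the job in; it is judged then, once.
The state is a dict: "time_s": time; "joints": joint angles; "joint_vel": joint speeds; "effort": joint torques, N m; "tool_pos": TCP position; "eef_rot": TCP orientation; "wrist_force": force on the tool from outside, world axes, zero at the start; "ft_torque": the same for the moment, N m; "grip_width": finger opening in mm; "grip_force": force on a finger pad.
Only numpy, scipy, OpenCV 4.12 (cv2) and the standard library are available. Lean on these libraries where they do the work, as an engineer would, in place of code of your own. Each camera call takes 0.05 s, during which the arm holds its last target. There are 200 camera calls.

## Working session

There is one attempt and no reset: what is moved stays moved. The work goes in short steps, Python scripts to look and compute and a shell command to move; the robot and the scene stay as the last step left them, time stands still between calls to the robot, and variables do not carry over. Pictures are saved under pics/ and viewed, at most 10 in all, crops included, and the job is handed in when it is done.

```bash
mkdir -p pics; cat > h.py <<'E'
from workcell import *
import numpy as np, cv2
from scipy.spatial.transform import Rotation as R
def grab(n,f=None):
    d=grab_frame(n)
    if f: cv2.imwrite('pics/'+f,d['frame'])
    return d
def ray(d,u,v):
    K=np.array(d['intrinsics']);T=np.array(d['camera_from_world'])
    x,y=(u-K[0,2])/K[0,0],(v-K[1,2])/K[1,1]
    rd=np.hypot(x,y);r=rd
    for _ in range(20): r=rd/(1+d['k1']*r*r)
    s=r/rd if rd>0 else 1
    c=np.array([x*s,y*s,1]);Rm=T[:3,:3]
    o=-Rm.T@T[:3,3];g=Rm.T@c
    return o,g/np.linalg.norm(g)
def onz(d,u,v,z):
    o,g=ray(d,u,v);return o+g*(z-o[2])/g[2]
def tri(rays):
    A=np.zeros((3,3));b=np.zeros(3)
    for o,g in rays:
        P=np.eye(3)-np.outer(g,g);A+=P;b+=P@o
    p=np.linalg.solve(A,b)
    return p,[np.linalg.norm((np.eye(3)-np.outer(g,g))@(p-o)) for o,g in rays]
def proj(d,p):
    T=np.array(d['camera_from_world']);K=np.array(d['intrinsics'])
    c=T[:3,:3]@np.asarray(p,float)+T[:3,3];x,y=c[:2]/c[2]
    s=1+d['k1']*(x*x+y*y);return np.array([K[0,0]*x*s+K[0,2],K[1,1]*y*s+K[1,2]])
E
python3 - <<'E'
from h import *
for n in ['scene','top']:
    d=grab(n,n+'0.png');print(n,ray(d,320,240),d['k1'],d['intrinsics'][0][0])
print(observe())
E
```

```text
scene (array([1516.68240968,  374.1481357 ,  894.27597132]), array([-0.73931824, -0.30026639, -0.60270112])) 0.008353964654535109 597.2254543129138
top (array([ 404.46629286,  -21.45604963, 1206.03652272]), array([ 0.12219293, -0.01164248, -0.99243808])) -0.13002465326368728 496.7020155055415
{'time_s': 0.1, 'joints': array([ 9.46939250e-01,  2.45725143e-01,  1.55883054e+00,  5.48942984e-06,
        1.33869667e+00, -1.74064771e-01]), 'joint_vel': array([-0.00044034, -0.00079157, -0.00207174, -0.00081399, -0.00072949,
        0.00113122]), 'effort': array([ 1.16419898e-03, -4.16908693e+01, -3.15528488e+01,  6.88132946e-02,
        3.09166813e-02, -2.69900249e-05]), 'tool_pos': array([282.28497945, 584.95429743, 215.5008426 ]), 'eef_rot': array([-3.13995895e+00, -2.92699218e-04,  2.69179884e+00]), 'wrist_force': array([ 0.16497048, -0.2749349 ,  0.15040134]), 'ft_torque': array([0.04806585, 0.01844835, 0.02052265]), 'grip_force': 0.0, 'grip_width': 93.85655568149473}
```

View pics/scene0.png

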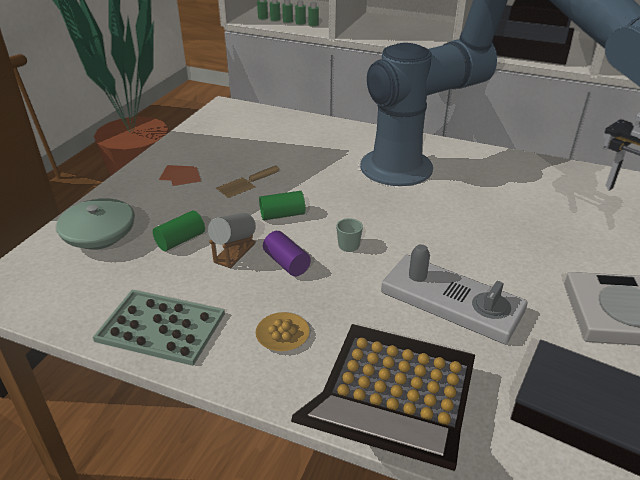

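View pics/top0.png

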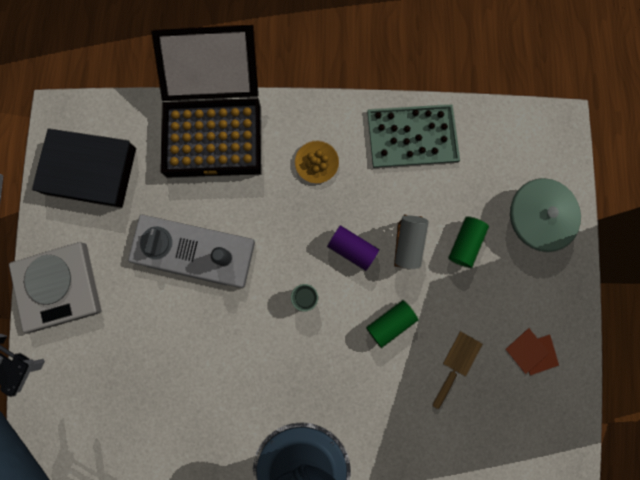

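Candidates shaped like the beaker are: grey on a brown rest at scene (232,230) / top (411,242), green at scene (180,230) and (282,205), and purple at scene (286,253). Only the grey one is steel and lies on the wooden rest, so it fits. I'll confirm it in one enlarged crop.

```bash
python3 - <<'E'
import cv2,numpy as np
a=cv2.imread('pics/scene0.png')[200:275,195:270];b=cv2.imread('pics/top0.png')[205:280,375:450]
k=cv2.imread('pics/top0.png')[210:290,125:260]
r=lambda i,f:cv2.resize(i,None,fx=f,fy=f,interpolation=cv2.INTER_CUBIC)
o=np.zeros((600,800,3),np.uint8);o[:300,:300]=r(a,4);o[:300,310:610]=r(b,4)
s=cv2.imread('pics/scene0.png')[240:340,380:530]
o[305:545,:405]=r(k,3);o[305:555,410:785]=r(s,2.5)
cv2.imwrite('pics/crop0.png',o)
E
```

```text
(no output)
```

View pics/crop0.png

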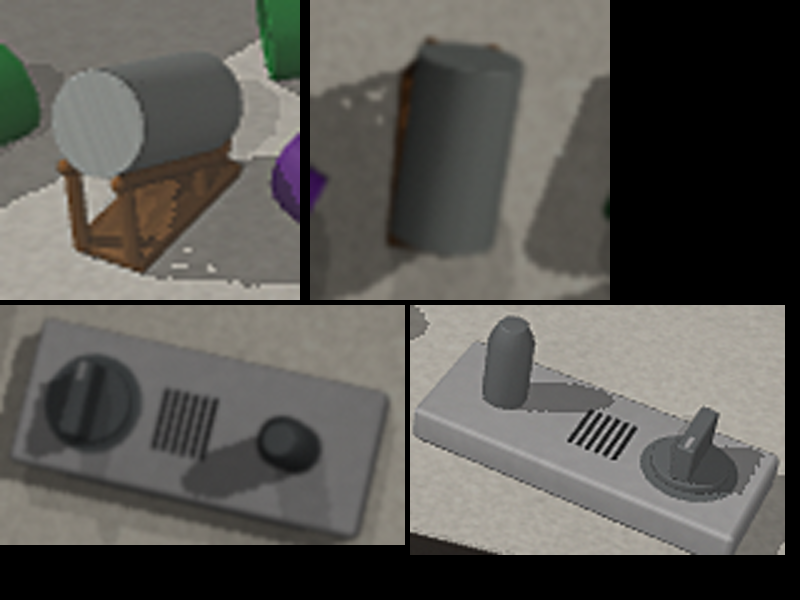

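The crop confirms it: the grey cylinder lies on the wooden rest with its closed end away from the robot. The lower crops show the dryer with its peg and bar knob.

```bash
cat > meas.py <<'E'
from h import *
from scipy.optimize import brentq
S=grab('scene');T=grab('top')
def mask(d,box,lo,hi):
    x0,y0,x1,y1=box;h=cv2.cvtColor(d['frame'],cv2.COLOR_BGR2HSV);m=np.zeros((480,640),np.uint8)
    m[y0:y1,x0:x1]=cv2.inRange(h,lo,hi)[y0:y1,x0:x1];return m
bs=(195+99/4,200+122/4);bt=(375+160/4,205+14.5)
B,e=tri([ray(S,*bs),ray(T,*bt)]);print('bottom',B,e)
p0=np.array([375+131.5/4,205+246.5/4]);
c=np.cos(np.radians(25));s=np.sin(np.radians(25))
ax=lambda y:np.array([c*np.cos(y),c*np.sin(y),-s])
pd=np.array([415-388+522-495,47-243+65-250.])/2;n=np.array([-pd[1],pd[0]])
f=lambda y:n@(proj(T,B+110*ax(y))-p0)
y=brentq(f,np.pi-.8,np.pi+.8);print('yaw axis',np.degrees(y),'mouth',B+110*ax(y),proj(T,B+110*ax(y)),p0,proj(S,B+110*ax(y)))
# peg
tt=(125+283/3,210+441/3);st=(380+(512-410)/2.5,240+(320-305)/2.5)
print('pegtop',onz(T,*tt,113),onz(S,*st,113))
# knob disc: centre and bar ends
kt=(125+91/3,210+402/3);print('knob',onz(T,*kt,48))
ks=(380+(688-410)/2.5,240+(466-305)/2.5);print('knobS disc',onz(S,*ks,43))
b1,b2=(125+82/3,210+363/3),(125+93/3,210+440/3)
q1,q2=onz(T,*b1,80),onz(T,*b2,80);print('bar',q1,q2,np.degrees(np.arctan2(*(q1-q2)[1::-1])))
# unit corners
for u,v in [(48,318),(388,392),(358,535),(12,458)]: print(onz(T,125+u/3,210+v/3,35 if (v<500) else 35)[:2])
for n,(u,v) in dict(cupT=(305,297),dishT=(316,163)).items(): print(n,onz(T,u,v,45)[:2])
E
python3 meas.py
```

```text
bottom [ 591.59271145 -248.34491457   96.16214127] [np.float64(1.7981279700812167), np.float64(1.7981279700812058)]
yaw axis 176.70774775629852 mouth [ 492.06339046 -242.61959341   49.67413248] [408.11887602 264.90431919] [407.875 266.625] [243.55252063 224.01294014]
pegtop [278.08830319 180.08923817 113.        ] [495.34908909 192.70384921 113.        ]
knob [295.22004371 344.00315558  48.        ]
knobS disc [541.64475478 361.80144556  43.        ]
bar [327.2639922 342.1526394  80.       ] [269.82658972 331.21381135  80.        ] 10.782729222333122
[358.48138431 385.97863907]
[309.20246437 113.53443545]
[198.50649969 133.90339398]
[247.57542358 410.47967088]
cupT [413.23128892  -2.61803203]
dishT [734.17678386 -22.13418272]
```

```bash
sed -i 's#210+441/3#210+(441-305)/3#;s#210+402/3#210+(402-305)/3#;s#210+363/3#210+(363-305)/3#;s#210+440/3#210+(440-305)/3#;s#210+v/3,#210+(v-305)/3,#' meas.py; python3 meas.py
```

```text
bottom [ 591.59271145 -248.34491457   96.16214127] [np.float64(1.7981279700812167), np.float64(1.7981279700812058)]
yaw axis 176.70774775629852 mouth [ 492.06339046 -242.61959341   49.67413248] [408.11887602 264.90431919] [407.875 266.625] [243.55252063 224.01294014]
pegtop [500.36294482 188.28744082 113.        ] [495.34908909 192.70384921 113.        ]
knob [533.65443886 356.15097808  48.        ]
knobS disc [541.64475478 361.80144556  43.        ]
bar [560.28875461 354.73476381  80.        ] [500.75393684 342.4045412   80.        ] 11.701065438665955
[602.77696312 400.50390529]
[547.96072823 121.05897853]
[434.42105106 140.9300883 ]
[488.58107529 422.99207098]
cupT [413.23128892  -2.61803203]
dishT [734.17678386 -22.13418272]
```

```bash
cat > plan.py <<'E'
from h import *
def pose(u,tilt):
    u=np.radians(u);t=np.radians(tilt);h=np.array([np.cos(u),np.sin(u),0]);k=np.array([0,0,1.])
    z=np.sin(t)*h-np.cos(t)*k;y=np.cross(k,h);return np.c_[np.cross(y,z),y,z]
def plan(p,u,tilt,grasp=True):
    """p: grasp point (8 mm behind TCP) or TCP"""
    o=observe();R0=R.from_euler('xyz',o['eef_rot']).as_matrix();M=pose(u,tilt)
    t=np.array(p,float)+(8*M[:,2] if grasp else 0)
    d=R0.T@(t-o['tool_pos']);w=R.from_matrix(R0.T@M).as_rotvec(degrees=True)
    print('travel',np.round(d/1000,4),'ang',np.round(w,2),'rows',np.linalg.norm(d)/62.5,np.linalg.norm(w)/10.7)
def st():
    o=observe();print(round(o['time_s'],2),np.round(o['tool_pos'],1),np.round(o['joints'],2),np.round(o['wrist_force'],1),o['grip_force'],o['grip_width'])
E
python3 - <<'E'
from plan import *
o=observe();d=grab('wrist');T=np.array(d['camera_from_world']);c=-T[:3,:3].T@T[:3,3]
R0=R.from_euler('xyz',o['eef_rot']).as_matrix()
print('cam in tool',R0.T@(c-o['tool_pos']),'\n',R0.T@T[:3,:3].T, d['intrinsics'][0][0])
plan([500,270,330],176.7,0)
E
```

```text
cam in tool [  80.07316772   -0.22125382 -168.44363528] 
 [[ 1.59223453e-04 -9.62245758e-01 -2.72182064e-01]
 [ 9.99999894e-01  2.71080331e-04 -3.73362083e-04]
 [ 4.33049284e-04 -2.72181975e-01  9.62245699e-01]] 331.9383160527203
travel [-0.3329 -0.1894 -0.1057] ang [-1.0000e-02  3.0000e-02  1.5753e+02] rows 6.357516057629956 14.722477904246848
```

```bash
python3 -m pendant '[{"travel":[-0.06,-0.03,-0.105],"angular":[0,0,20],"gripper":1},{"travel":[-0.15,-0.09,-0.105],"angular":[0,0,60],"gripper":1},{"travel":[-0.24,-0.14,-0.105],"angular":[0,0,100],"gripper":1},{"travel":[-0.333,-0.189,-0.105],"angular":[0,0,140],"gripper":1},{"travel":[-0.333,-0.189,-0.105],"angular":[0,0,157],"gripper":1},{"travel":[-0.333,-0.189,-0.105],"angular":[0,0,157],"gripper":1},{"travel":[-0.333,-0.189,-0.105],"angular":[0,0,157],"gripper":1},{"travel":[-0.333,-0.189,-0.105],"angular":[0,0,157],"gripper":1},{"travel":[-0.333,-0.189,-0.105],"angular":[0,0,157],"gripper":1},{"travel":[-0.333,-0.189,-0.105],"angular":[0,0,157],"gripper":1}]'
python3 -c "
from plan import *
st();plan([500,270,330],176.7,0)"
```

```text
time_s: 1.6
tool_pos: [500.4, 270.1, 321.5]
eef_rot: [3.142, -0.0, 0.81]
wrist_force: [-1.3, -0.2, -0.2]
grip_width: 94.0
grip_force: 0.0
1.6 [500.4 270.1 321.5] [ 0.3  -0.01  1.65  0.    1.51  1.06] [-1.3 -0.2 -0.2] 0.0 93.95842031401821
travel [-0.0004 -0.0002 -0.0005] ang [-0.   -0.   49.71] rows 0.010664431727145629 4.646204441895559
```

```bash
python3 -m pendant '[{"travel":[0,0,0],"angular":[0,0,50],"gripper":1},{"travel":[0,0,0],"angular":[0,0,50],"gripper":1},{"travel":[0,0,0],"angular":[0,0,50],"gripper":1},{"travel":[0,0,0],"angular":[0,0,50],"gripper":1},{"travel":[0,0,0],"angular":[0,0,50],"gripper":1},{"travel":[0,0,0],"angular":[0,0,50],"gripper":1}]'
python3 -c "
from plan import *
grab('wrist','w1.png');st();d=grab('wrist')
for p in [(498,190,115),(498,190,35),(531,356,80),(531,356,44)]: print(proj(d,p))"
```

```text
time_s: 2.35
tool_pos: [500.3, 270.4, 321.5]
eef_rot: [3.142, -0.0, -0.054]
wrist_force: [-0.5, 0.6, 0.6]
grip_width: 93.9
grip_force: 0.0
2.4 [500.3 270.4 321.5] [ 0.3  -0.01  1.65  0.    1.51  1.92] [ 0.8 -0.2  0.1] 0.0 93.99011975678118
[381.4702329  218.54918799]
[369.80627384 206.85629086]
[241.22347338 193.71932271]
[246.72296204 190.21859925]
```

View pics/w1.png

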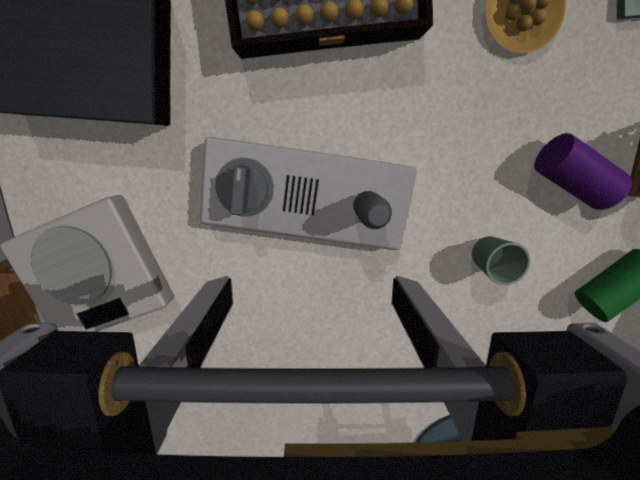

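The wrist view shows the dryer: peg top at about (378,212), knob disc centre about (245,187), bar from (238,170) to (240,210). The cup is at (500,262).

```bash
python3 - <<'E'
from h import *
im=cv2.imread('pics/w1.png');d=grab('wrist')
C=[(206.5,139),(415,167),(400,248),(203,224)]
P=np.array([onz(d,*c,35)[:2] for c in C]);print(P,P.mean(0))
y=(P[0]+P[3]-P[1]-P[2]);y/=np.linalg.norm(y);m=P.mean(0)
print('yaxis',y,'yaw',np.degrees(np.arctan2(-y[0],y[1])),'seat',m-85*y,'knob',m+85*y)
print('peg tip',onz(d,378,212,115)[:2],'disc',onz(d,245,187,44)[:2])
print(P[0]-P[1],P[3]-P[2],P[0]-P[3])
g=cv2.resize(im[130:255,195:425],None,fx=3.4,fy=3.4,interpolation=cv2.INTER_CUBIC);cv2.imwrite('pics/w1c.png',g)
E
```

```text
[[600.38739269 404.16460137]
 [549.1633566  128.45914973]
 [436.0958322  146.92918657]
 [486.41191923 424.66362255]] [518.01462518 276.05414006]
yaxis [0.18045879 0.98358255] yaw -10.396484196320232 seat [502.67562797 192.44962364] knob [533.35362239 359.65865647]
peg tip [505.86066508 194.0090437 ] disc [535.43016766 357.85728771]
[ 51.22403609 275.70545164] [ 50.31608703 277.73443599] [113.97547345 -20.49902118]
```

View pics/w1c.png

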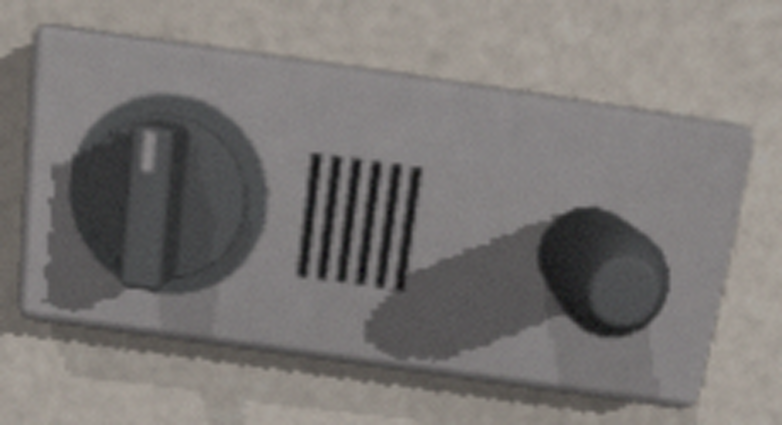

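```bash
python3 - <<'E'
from plan import *
d=grab('wrist')
q=[onz(d,195+u/3.4,130+v/3.4,80) for u,v in [(158,128),(143,286)]]
print('bar',q,np.degrees(np.arctan2(*(q[0]-q[1])[1::-1])),'peg',onz(d,379.7,215.6,115))
plan([580,-247,300],176.7,20)
E
```

```text
bar [array([562.49401069, 352.26139477,  80.        ]), array([505.87931956, 364.04933895,  80.        ])] -11.761709584241967 peg [501.53702974 192.05285992 115.        ]
travel [0.1051 0.5122 0.029 ] ang [  0.03 -20.     0.17] rows 8.379047548381667 1.8689900946712608
```

```bash
python3 -m pendant '[{"travel":[0.01,0.04,0.0],"angular":[0,0,0],"gripper":1},{"travel":[0.02,0.10,0.0],"angular":[0,-4,0],"gripper":1},{"travel":[0.03,0.16,0.005],"angular":[0,-8,0],"gripper":1},{"travel":[0.045,0.22,0.01],"angular":[0,-12,0],"gripper":1},{"travel":[0.06,0.28,0.015],"angular":[0,-16,0],"gripper":1},{"travel":[0.07,0.34,0.02],"angular":[0,-20,0],"gripper":1},{"travel":[0.08,0.40,0.025],"angular":[0,-20,0],"gripper":1},{"travel":[0.095,0.46,0.029],"angular":[0,-20,0],"gripper":1},{"travel":[0.105,0.512,0.029],"angular":[0,-20,0],"gripper":1},{"travel":[0.105,0.512,0.029],"angular":[0,-20,0],"gripper":1}]'
python3 -c "
from plan import *
grab('wrist','w2.png');st();plan([580,-247,300],176.7,20)"
```

```text
time_s: 3.8
tool_pos: [576.2, -249.9, 291.5]
eef_rot: [-3.141, 0.35, -0.06]
wrist_force: [0.7, 0.2, 0.6]
grip_width: 94.4
grip_force: 0.0
3.85 [ 576.3 -247.9  291.8] [-0.52  0.36  1.31 -0.16  1.78  1.1 ] [0.1 0.1 0.1] 0.0 94.11200058834453
travel [ 0.0006 -0.0011 -0.0009] ang [-0.05  0.04  0.01] rows 0.024704300389513774 0.006046308133649622
```

View pics/w2.png

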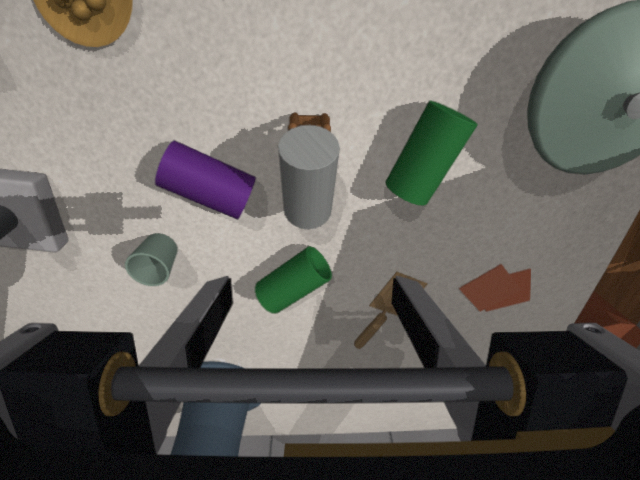

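The wrist view shows the beaker between purple and green: closed end centred at (309,148), mouth end about (308,218).

```bash
python3 - <<'E'
from plan import *
S=grab('scene');T=grab('top');W=grab('wrist')
B,e=tri([ray(S,219.75,230.5),ray(T,415,219.5),ray(W,309,148)]);print(B,e)
h=cv2.cvtColor(W['frame'],cv2.COLOR_BGR2HSV)
m=((h[...,1]<28)).astype(np.uint8)
for v in (160,175,190,205): print(v,''.join(str(h[v,x,1]//10)if h[v,x,1]<100 else '#' for x in range(270,348)))
c,s=np.cos(np.radians(25)),np.sin(np.radians(25))
for y in (173,175,177,179,181):
    a=np.array([c*np.cos(np.radians(y)),c*np.sin(np.radians(y)),-s]);print(y,proj(W,B+110*a),proj(T,B+110*a))
E
```

```text
[ 591.86354429 -246.3836076    97.8402314 ] [np.float64(1.169418542708504), np.float64(3.241159401265752), np.float64(2.6678797683647675)]
160 222121112221110001000000000000000000010000000000000000000000000000000000121122
175 221121222121221011001001010001000010001010000000000000000000000000000111112222
190 221221122221112210001001100101000000000000000000000000000000000000012222222222
205 212121111211112220100001101000000010000001000000000000000000000001212221221122
173 [306.42727712 209.81149677] [404.70384899 264.43038272]
175 [309.12093874 209.92903716] [406.16962821 264.61024517]
177 [311.81647927 209.96514239] [407.63922445 264.73847338]
179 [314.51188463 209.91980087] [409.1107817  264.81492504]
181 [317.20514054 209.79302349] [410.58244292 264.83952561]
```

```bash
python3 - <<'E'
from plan import *
G=np.array([555.7,-245.3,80]);M=pose(176.5,45);print(M[:,2])
plan(G-100*M[:,2],176.5,45);plan(G,176.5,45)
E
```

```text
[-0.70578788  0.04316784 -0.70710678]
travel [0.0919 0.0015 0.1236] ang [  0.2  -25.01   0.35] rows 2.464222569681998 2.3372730879136463
travel [0.0496 0.001  0.2142] ang [  0.2  -25.01   0.35] rows 3.5181802618649645 2.3372730879136463
```

```bash
python3 -m pendant '[{"travel":[0.03,0,0.03],"angular":[0,-9,0],"gripper":1},{"travel":[0.06,0.0015,0.07],"angular":[0,-18,0],"gripper":1},{"travel":[0.092,0.0015,0.11],"angular":[0,-25,0],"gripper":1},{"travel":[0.092,0.0015,0.1236],"angular":[0.2,-25,0.3],"gripper":1},{"travel":[0.092,0.0015,0.1236],"angular":[0.2,-25,0.3],"gripper":1},{"travel":[0.092,0.0015,0.1236],"angular":[0.2,-25,0.3],"gripper":1}]'
python3 - <<'E'
from plan import *
G=np.array([555.7,-245.3,80]);st();plan(G,176.5,45)
d=grab('wrist','w3.png')
h=cv2.cvtColor(d['frame'],cv2.COLOR_BGR2HSV)
E
```

```text
time_s: 4.75
tool_pos: [622.2, -251.3, 151.3]
eef_rot: [3.136, 0.776, -0.066]
wrist_force: [0.5, -0.5, 0.4]
grip_width: 94.2
grip_force: 0.0
4.75 [ 622.2 -251.3  151.3] [-0.45  0.84  0.99 -0.3   2.03  1.16] [ 0.5 -0.5  0.4] 0.0 94.1661642857891
travel [ 0.0022 -0.0022  0.1057] ang [ 0.12 -0.53 -0.18] rows 1.6912545237869603 0.0537030848085138
```

View pics/w3.png

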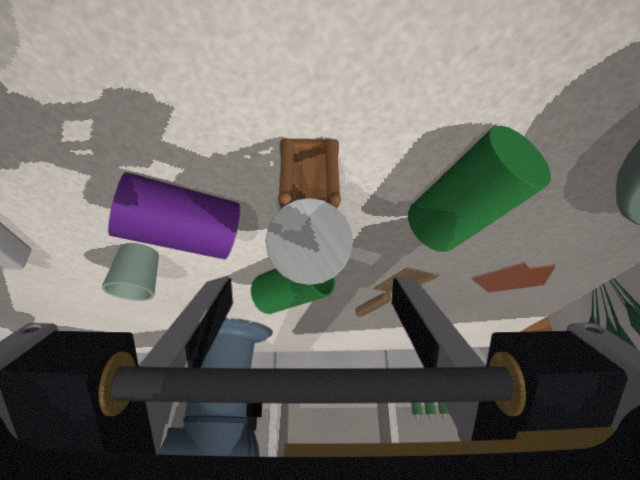

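The closed end is at (309,242), centred between the fingers (232 and 392). Advancing, then closing.

```bash
python3 -m pendant '[{"travel":[0.002,-0.002,0.03],"angular":[0,-0.5,0],"gripper":1},{"travel":[0.002,-0.002,0.06],"angular":[0,-0.5,0],"gripper":1},{"travel":[0.002,-0.002,0.085],"angular":[0,-0.5,0],"gripper":1},{"travel":[0.002,-0.002,0.104],"angular":[0,-0.5,0],"gripper":1},{"travel":[0.002,-0.002,0.104],"angular":[0,-0.5,0],"gripper":1},{"travel":[0.002,-0.002,0.104],"angular":[0,-0.5,0],"gripper":1}]'
python3 -c "
from plan import *
st();plan([555.7,-245.3,80],176.5,45)"
python3 -m pendant '[{"travel":[0,0,0],"angular":[0,0,0],"gripper":0.55},{"travel":[0,0,0],"angular":[0,0,0],"gripper":0.5},{"travel":[0,0,0],"angular":[0,0,0],"gripper":0.4},{"travel":[0,0,0],"angular":[0,0,0],"gripper":0.4},{"travel":[0,0,0],"angular":[0,0,0],"gripper":0.4},{"travel":[0,0,0],"angular":[0,0,0],"gripper":0.4}]'
```

```text
time_s: 5.55
tool_pos: [550.2, -245.0, 72.8]
eef_rot: [3.139, 0.789, -0.064]
wrist_force: [0.7, 0.3, 0.8]
grip_width: 93.8
grip_force: 0.0
5.55 [ 550.2 -245.    72.8] [-0.48  0.78  1.25 -0.3   1.85  1.19] [0.7 0.3 0.8] 0.0 93.81478509613044
travel [-0.0012  0.     -0.0009] ang [ 0.03  0.22 -0.13] rows 0.024470161733318924 0.024287441079946553
time_s: 6.3
tool_pos: [548.7, -244.0, 69.9]
eef_rot: [-3.141, 0.794, -0.062]
wrist_force: [-0.7, 0.5, 0.7]
grip_width: 62.9
grip_force: 29.7
```

```bash
python3 -m pendant '[{"travel":[-0.01,0,-0.01],"angular":[0,0,0],"gripper":0.4},{"travel":[-0.03,0,-0.03],"angular":[0,0,0],"gripper":0.4},{"travel":[-0.06,0,-0.06],"angular":[0,0,0],"gripper":0.4},{"travel":[-0.09,0,-0.09],"angular":[0,0,0],"gripper":0.4},{"travel":[-0.115,0,-0.115],"angular":[0,0,0],"gripper":0.4},{"travel":[-0.115,0,-0.115],"angular":[0,0,0],"gripper":0.4},{"travel":[-0.115,0,-0.115],"angular":[0,0,0],"gripper":0.4}]'
python3 - <<'E'
from plan import *
st();plan([560,-245,240],180,10);plan([535,-30,240],190,-20);plan([501.5,191.5,240],201,-20)
E
```

```text
time_s: 7.18
tool_pos: [549.8, -244.1, 231.9]
eef_rot: [-3.141, 0.795, -0.061]
wrist_force: [0.1, -0.2, -2.6]
grip_width: 62.9
grip_force: 29.7
7.17 [ 549.8 -244.1  231.9] [-0.48  0.61  1.2  -0.33  2.06  1.11] [ 0.1 -0.2 -2.6] 29.727301880484447 62.94294717354777
travel [ 0.006   0.0004 -0.0065] ang [-1.71 35.51 -3.18] rows 0.14170633576679112 3.3359548879621688
travel [-0.0181 -0.2134  0.0178] ang [ -3.2   65.2  -13.96] rows 3.4383385742834522 6.238684122573104
travel [-0.0512 -0.4329  0.0516] ang [ -5.76  64.47 -25.28] rows 7.0232065007785005 6.493765163180499
```

```bash
python3 -m pendant '[{"travel":[-0.003,-0.02,0],"angular":[-0.5,6,-2],"gripper":0.4},{"travel":[-0.009,-0.07,0.009],"angular":[-1,14,-5],"gripper":0.4},{"travel":[-0.015,-0.125,0.015],"angular":[-2,23,-9],"gripper":0.4},{"travel":[-0.022,-0.18,0.022],"angular":[-3,32,-13],"gripper":0.4},{"travel":[-0.028,-0.235,0.028],"angular":[-4,41,-16],"gripper":0.4},{"travel":[-0.035,-0.29,0.035],"angular":[-4.5,50,-20],"gripper":0.4},{"travel":[-0.041,-0.345,0.041],"angular":[-5,58,-23],"gripper":0.4},{"travel":[-0.047,-0.395,0.047],"angular":[-5.8,64.5,-25.3],"gripper":0.4},{"travel":[-0.051,-0.425,0.0516],"angular":[-5.8,64.5,-25.3],"gripper":0.4},{"travel":[-0.051,-0.433,0.0516],"angular":[-5.8,64.5,-25.3],"gripper":0.4}]'
python3 - <<'E'
from plan import *
st();plan([501.5,191.5,240],201,-20);grab('scene','s4.png');d=grab('wrist');im=cv2.imread('pics/s4.png')
a=cv2.resize(im[130:330,330:530],(480,480));b=cv2.resize(d['frame'],(320,240))
t=cv2.resize(grab('top')['frame'][150:300,130:330],(320,240))
cv2.imwrite('pics/v4.png',np.hstack([a,np.vstack([b,t])]))
E
```

```text
time_s: 8.43
tool_pos: [502.6, 193.6, 230.4]
eef_rot: [3.141, -0.345, 0.37]
wrist_force: [0.1, 0.2, -2.0]
grip_width: 62.9
grip_force: 29.7
8.43 [502.6 193.6 230.4] [ 0.11 -0.25  2.06  0.1   1.    1.27] [ 0.1  0.2 -2. ] 29.72815090091899 62.919453103222736
travel [ 0.0016  0.0016 -0.0017] ang [-0.04  0.22  0.18] rows 0.044322057407616494 0.02638843234693814
```

View pics/v4.png

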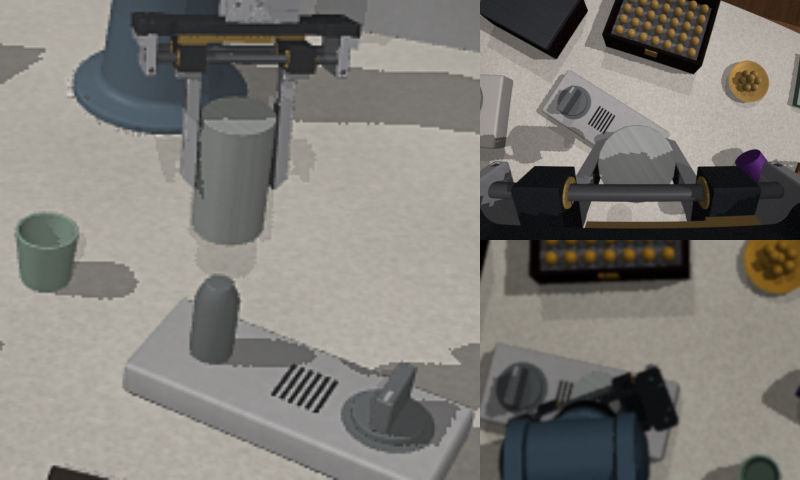

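Scene view shows the beaker mouth-down over the peg: top centre (238,117) and mouth about (229,232) in the crop. I'll compare these with projections.

```bash
python3 - <<'E'
from plan import *
o=observe();M=R.from_euler('xyz',o['eef_rot']).as_matrix();g=o['tool_pos']-8*M[:,2];print('grasp',g)
S=grab('scene');W=grab('wrist');f=lambda p:np.round((proj(S,p)-[330,130])*2.4,1)
for db in (35,40,45):
  b=g+[0,0,db];m=b-[0,0,110];print(db,'S bottom',f(b),'mouth',f(m),'W bottom',np.round(proj(W,b),1))
print('peg top',f([501.5,191.5,115]),'peg base',f([501.5,191.5,35]))
cv2.imwrite('pics/w5.png',np.hstack([cv2.resize(S['frame'][165:245,395:475],(480,480),interpolation=cv2.INTER_CUBIC),cv2.resize(W['frame'][230:400,210:430],(320,247))if 0 else cv2.copyMakeBorder(cv2.resize(W['frame'][230:400,210:430],(320,247)),0,233,0,0,0)]))
E
```

```text
grasp [501.87261434 190.9360851  239.19626061]
35 S bottom [234.5 127.1] mouth [220.3 235.5] W bottom [311.3 313.5]
40 S bottom [235.2 121.9] mouth [220.9 230.8] W bottom [311.3 315.2]
45 S bottom [235.9 116.7] mouth [221.5 226.1] W bottom [311.3 317. ]
peg top [215.1 280.2] peg base [206.  348.7]
```

View pics/w5.png

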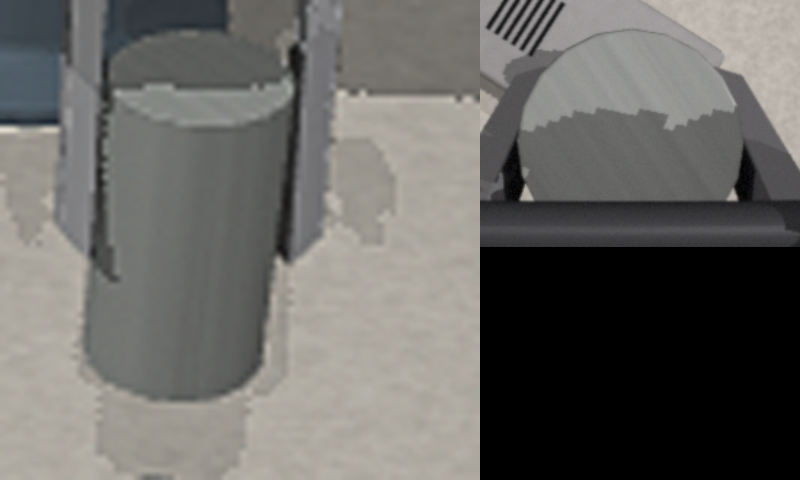

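The lateral alignment between mouth and peg is within about 3 mm in this view. Descending in stages.

```bash
python3 -m pendant '[{"travel":[-0.0051,0,0.0141],"angular":[0,0,0],"gripper":0.4},{"travel":[-0.0120,0,0.0329],"angular":[0,0,0],"gripper":0.4},{"travel":[-0.0188,0,0.0517],"angular":[0,0,0],"gripper":0.4},{"travel":[-0.0239,0,0.0658],"angular":[0,0,0],"gripper":0.4},{"travel":[-0.0274,0,0.0752],"angular":[0,0,0],"gripper":0.4},{"travel":[-0.0274,0,0.0752],"angular":[0,0,0],"gripper":0.4},{"travel":[-0.0274,0,0.0752],"angular":[0,0,0],"gripper":0.4}]'
python3 - <<'E'
from plan import *
st();print(observe()['ft_torque']);plan([501.5,191.5,159],201,-20)
E
```

```text
time_s: 9.55
tool_pos: [505.2, 192.4, 153.5]
eef_rot: [3.14, -0.351, 0.368]
wrist_force: [-0.5, -0.2, -1.7]
grip_width: 63.0
grip_force: 29.7
9.55 [505.2 192.4 153.5] [ 0.11 -0.15  2.12  0.12  0.83  1.25] [-0.5 -0.2 -1.7] 29.728446389199235 62.96949077596871
[-0.12462339  0.33941494 -0.04093899]
travel [-0.0017 -0.0005  0.0015] ang [ 0.08 -0.11  0.05] rows 0.03745856584322013 0.013932628603482315
```

```bash
python3 -m pendant '[{"travel":[-0.0034,0,0.0094],"angular":[0,0,0],"gripper":0.4},{"travel":[-0.0068,0,0.0188],"angular":[0,0,0],"gripper":0.4},{"travel":[-0.0103,0,0.0282],"angular":[0,0,0],"gripper":0.4},{"travel":[-0.0137,0,0.0376],"angular":[0,0,0],"gripper":0.4},{"travel":[-0.0171,0,0.0470],"angular":[0,0,0],"gripper":0.4},{"travel":[-0.0171,0,0.0470],"angular":[0,0,0],"gripper":0.4},{"travel":[-0.0171,0,0.0470],"angular":[0,0,0],"gripper":0.4}]'
python3 - <<'E'
from plan import *
st();print(observe()['ft_torque']);S=grab('scene');print(proj(S,[502,192,145]))
cv2.imwrite('pics/v6.png',cv2.resize(S['frame'][195:285,390:510],None,fx=5,fy=5,interpolation=cv2.INTER_CUBIC))
E
```

```text
time_s: 10.42
tool_pos: [505.0, 192.3, 103.0]
eef_rot: [3.14, -0.35, 0.367]
wrist_force: [0.4, -0.1, -1.6]
grip_width: 62.9
grip_force: 29.7
10.43 [505.  192.3 103. ] [ 0.11 -0.07  2.15  0.13  0.72  1.23] [ 0.4 -0.1 -1.6] 29.728332276572473 62.89457837511214
[-0.11706043  0.41124706 -0.00744744]
[421.27652816 235.66204276]
```

View pics/v6.png

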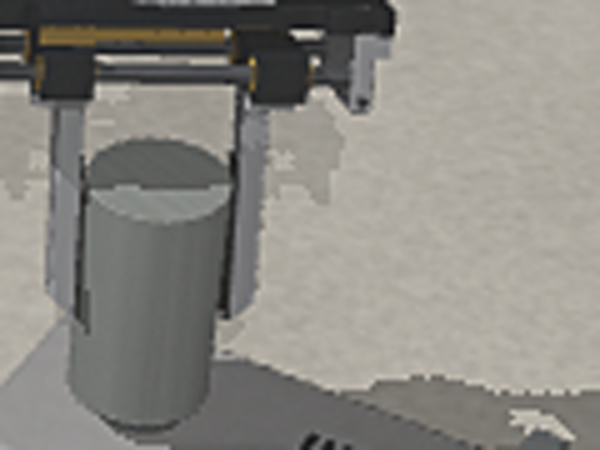

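The peg shows just below the rim, nothing touches, and about 10 mm remains.

```bash
python3 -m pendant '[{"travel":[-0.0009,0,0.0023],"angular":[0,0,0],"gripper":0.4},{"travel":[-0.0017,0,0.0047],"angular":[0,0,0],"gripper":0.4},{"travel":[-0.0024,0,0.0066],"angular":[0,0,0],"gripper":0.4},{"travel":[-0.0027,0,0.0075],"angular":[0,0,0],"gripper":0.4},{"travel":[-0.0027,0,0.0075],"angular":[0,0,0],"gripper":0.4}]'; python3 -m pendant '[{"travel":[-0.0003,0,0.0009],"angular":[0,0,0],"gripper":0.4},{"travel":[-0.0007,0,0.0019],"angular":[0,0,0],"gripper":0.4},{"travel":[-0.0007,0,0.0019],"angular":[0,0,0],"gripper":0.4}]'; python3 -m pendant '[{"travel":[-0.0003,0,0.0009],"angular":[0,0,0],"gripper":0.4},{"travel":[-0.0007,0,0.0019],"angular":[0,0,0],"gripper":0.4},{"travel":[-0.0007,0,0.0019],"angular":[0,0,0],"gripper":0.4}]'
```

```text
time_s: 11.1
tool_pos: [504.7, 192.2, 94.6]
eef_rot: [3.14, -0.35, 0.367]
wrist_force: [-0.6, 0.1, -1.7]
grip_width: 62.7
grip_force: 29.7
time_s: 11.48
tool_pos: [504.7, 192.2, 92.6]
eef_rot: [3.14, -0.35, 0.367]
wrist_force: [0.5, -0.5, -1.1]
grip_width: 62.8
grip_force: 29.7
time_s: 11.85
tool_pos: [505.6, 192.7, 92.1]
eef_rot: [3.141, -0.352, 0.367]
wrist_force: [-2.8, 1.0, 5.9]
grip_width: 62.9
grip_force: 29.9
```

Rim contact, about +7 N. Opening the gripper.

```bash
python3 -m pendant '[{"travel":[0,0,0],"angular":[0,0,0],"gripper":0.7},{"travel":[0,0,0],"angular":[0,0,0],"gripper":0.8},{"travel":[0,0,0],"angular":[0,0,0],"gripper":1},{"travel":[0,0,0],"angular":[0,0,0],"gripper":1},{"travel":[0,0,0],"angular":[0,0,0],"gripper":1},{"travel":[0,0,0],"angular":[0,0,0],"gripper":1},{"travel":[0,0,0],"angular":[0,0,0],"gripper":1}]'; python3 -m pendant '[{"travel":[0,0,-0.02],"angular":[0,0,0],"gripper":1},{"travel":[0,0,-0.05],"angular":[0,0,0],"gripper":1},{"travel":[0,0,-0.09],"angular":[0,0,0],"gripper":1},{"travel":[0,0,-0.14],"angular":[0,0,0],"gripper":1},{"travel":[0,0,-0.18],"angular":[0,0,0],"gripper":1},{"travel":[0,0,-0.18],"angular":[0,0,0],"gripper":1}]'
python3 - <<'E'
from plan import *
st();S=grab('scene');W=grab('wrist');print(proj(S,[502,192,145]),proj(W,[502,192,145]))
a=cv2.resize(S['frame'][195:295,390:490],(480,480),interpolation=cv2.INTER_CUBIC)
b=cv2.resize(W['frame'],(320,240));cv2.imwrite('pics/v7.png',np.hstack([a,cv2.copyMakeBorder(b,0,240,0,0,0)]))
plan([534,358,180],259,0);plan([534,358,180],79,0)
plan([534,358,180],169,0);plan([534,358,180],-11,0)
E
```

```text
time_s: 12.72
tool_pos: [504.8, 192.2, 90.7]
eef_rot: [3.14, -0.35, 0.367]
wrist_force: [0.7, 0.2, 0.8]
grip_width: 93.8
grip_force: 0.0
time_s: 13.48
tool_pos: [448.5, 170.4, 263.9]
eef_rot: [3.138, -0.357, 0.368]
wrist_force: [-0.2, -0.4, -1.0]
grip_width: 93.8
grip_force: 0.0
13.47 [448.5 170.4 263.9] [ 0.07 -0.46  2.15  0.11  1.11  1.24] [-0.2 -0.4 -1. ] 0.0 93.8349444369385
[421.27652816 235.66204276] [311.03725    221.92910965]
travel [ 0.1098 -0.1441  0.1327] ang [ 10.19 -18.24 -57.36] rows 3.592743107137182 5.704842345475738
travel [ 0.1098 -0.1441  0.1327] ang [-21.24 -11.86 120.57] rows 3.592743107137182 11.49505672854516
travel [ 0.1098 -0.1441  0.1327] ang [ -5.53 -19.51  31.7 ] rows 3.592743107137182 3.5172921386895526
travel [ 0.1098 -0.1441  0.1327] ang [  25.8    -7.31 -146.03] rows 3.592743107137182 13.875450161834465
```

View pics/v7.png

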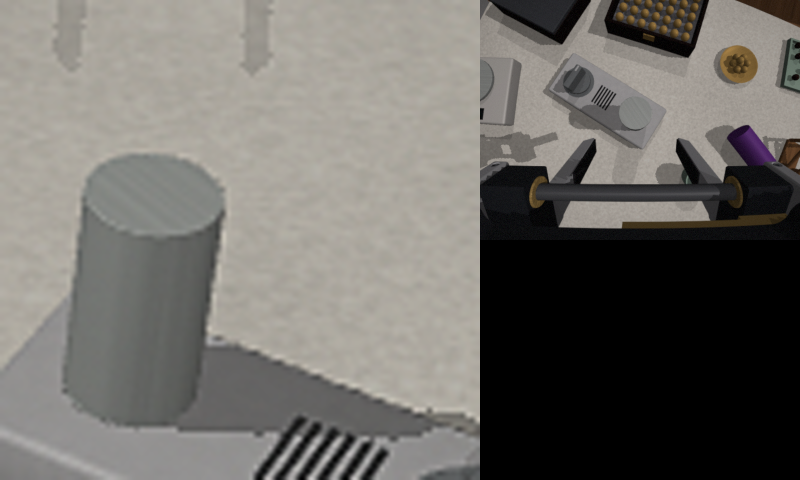

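The beaker stands flat on the unit over the peg, its top centre at scene (421.9,235.6), matching the expected height. Now to the knob; u=-11 keeps the last joint in range.

```bash
python3 -m pendant '[{"travel":[0.02,-0.02,0.02],"angular":[2,-0.5,-10],"gripper":1},{"travel":[0.04,-0.05,0.05],"angular":[4,-1,-21],"gripper":1},{"travel":[0.07,-0.09,0.08],"angular":[6,-1.5,-32],"gripper":1},{"travel":[0.09,-0.12,0.10],"angular":[8,-2,-43],"gripper":1},{"travel":[0.10,-0.14,0.12],"angular":[9,-2.7,-53],"gripper":1},{"travel":[0.11,-0.144,0.13],"angular":[11,-3.2,-64],"gripper":1},{"travel":[0.11,-0.144,0.133],"angular":[13,-3.7,-74],"gripper":1},{"travel":[0.11,-0.144,0.133],"angular":[15,-4.2,-85],"gripper":1},{"travel":[0.11,-0.144,0.133],"angular":[17,-4.8,-95],"gripper":1},{"travel":[0.11,-0.144,0.133],"angular":[18.7,-5.3,-106],"gripper":1}]'
python3 -c "
from plan import *
st();plan([534,358,180],-11,0)"
```

```text
time_s: 14.82
tool_pos: [533.4, 357.5, 168.9]
eef_rot: [3.043, -0.076, 2.244]
wrist_force: [-0.4, -0.7, 0.5]
grip_width: 93.9
grip_force: 0.0
14.82 [533.4 357.5 168.9] [ 0.37  0.22  1.68  0.11  1.17 -0.34] [-0.4 -0.7  0.5] 0.0 93.91958644003041
travel [ 0.0002  0.001  -0.003 ] ang [  6.96  -2.19 -40.6 ] rows 0.05021438625130528 3.854769486489695
```

```bash
python3 -m pendant '[{"travel":[0,0.001,-0.003],"angular":[2,-0.6,-10],"gripper":1},{"travel":[0,0.001,-0.003],"angular":[3.5,-1.1,-20],"gripper":1},{"travel":[0,0.001,-0.003],"angular":[5.2,-1.7,-30],"gripper":1},{"travel":[0,0.001,-0.003],"angular":[7,-2.2,-40.6],"gripper":1},{"travel":[0,0.001,-0.003],"angular":[7,-2.2,-40.6],"gripper":1},{"travel":[0,0.001,-0.003],"angular":[7,-2.2,-40.6],"gripper":1}]'
python3 - <<'E'
from plan import *
st();plan([534,358,69],-11,0);W=grab('wrist');g=cv2.cvtColor(W['frame'],cv2.COLOR_BGR2GRAY)
# bar top face: predicted pixels of ends and centre vs. image edges
print([np.round(proj(W,[534+s*30*np.cos(np.radians(-11)),358+s*30*np.sin(np.radians(-11)),80]),1) for s in(-1,0,1)])
c=proj(W,[534,358,80]).astype(int)
for v in range(c[1]-30,c[1]+31,15): print(v,g[v,c[0]-30:c[0]+31:2])
E
```

```text
time_s: 15.58
tool_pos: [534.6, 358.1, 173.8]
eef_rot: [3.14, 0.002, 2.941]
wrist_force: [-0.4, -0.4, 0.8]
grip_width: 93.7
grip_force: 0.0
15.57 [534.6 358.1 173.8] [ 0.41  0.27  1.61  0.    1.26 -0.96] [-0.4 -0.4  0.8] 0.0 93.72941513238818
travel [ 0.0007 -0.0004  0.1128] ang [ 0.11  0.1  -0.48] rows 1.8041256262812448 0.04660079664600951
[array([311.3, 213.7]), array([311.6, 249.5]), array([311.9, 283.3])]
219 [ 88  85  83  90  97  98  89  87  88  87  86  87  84  93 101  99  98  96
  97  94  93  70  64  66  68  65  69  64  67  65  68]
234 [ 91 100  98  95  98  97  86  87  88  89  89  88  83  96  99 103  98  96
  96  95  94  71  62  66  65  67  68  68  65  67  67]
249 [ 99 102 101  97  99  97  97  99  96  99  90  89  83  93  99 100  98  97
  96  94  93  70  62  66  66  63  67  70  68  67  66]
264 [165 166 142 105  94  99  97  98  99  95  98  98  98  92  95  96  95  98
  92  97  93  72  64  84  95  95 100  96  97  97  98]
279 [171 168 170 167 166 167 163 163 163 166 169 167 163  97  94  98 137 161
 147  99  98  73 145 166 163 164 164 163 162 164 164]
```

```bash
python3 -m pendant '[{"travel":[0,0.002,0.03],"angular":[0,0,0],"gripper":1},{"travel":[0,0.002,0.06],"angular":[0,0,0],"gripper":0.8},{"travel":[0,0.002,0.09],"angular":[0,0,0],"gripper":0.6},{"travel":[0,0.002,0.105],"angular":[0,0,0],"gripper":0.5},{"travel":[0,0.002,0.112],"angular":[0,0,0],"gripper":0.5},{"travel":[0,0.002,0.112],"angular":[0,0,0],"gripper":0.5}]'; python3 -m pendant '[{"travel":[0,0,0],"angular":[0,0,0],"gripper":0.25},{"travel":[0,0,0],"angular":[0,0,0],"gripper":0.2},{"travel":[0,0,0],"angular":[0,0,0],"gripper":0.1},{"travel":[0,0,0],"angular":[0,0,0],"gripper":0},{"travel":[0,0,0],"angular":[0,0,0],"gripper":0},{"travel":[0,0,0],"angular":[0,0,0],"gripper":0}]'
```

```text
time_s: 16.38
tool_pos: [536.4, 360.6, 63.9]
eef_rot: [3.138, 0.004, 2.943]
wrist_force: [0.5, 0.5, 0.7]
grip_width: 48.5
grip_force: 0.0
time_s: 17.12
tool_pos: [536.3, 360.7, 63.8]
eef_rot: [3.138, 0.004, 2.944]
wrist_force: [0.1, 0.6, 1.7]
grip_width: 16.0
grip_force: 30.0
```

```bash
python3 -m pendant '[{"travel":[0,0,0],"angular":[0,0,7],"gripper":0},{"travel":[0,0,0],"angular":[0,0,14],"gripper":0},{"travel":[0,0,0],"angular":[0,0,21],"gripper":0},{"travel":[0,0,0],"angular":[0,0,28],"gripper":0},{"travel":[0,0,0],"angular":[0,0,35],"gripper":0},{"travel":[0,0,0],"angular":[0,0,35],"gripper":0}]'
python3 -c "
from plan import *
st();print(observe()['ft_torque'])"
```

```text
time_s: 17.88
tool_pos: [536.1, 360.2, 63.9]
eef_rot: [3.138, 0.002, 2.335]
wrist_force: [-1.8, -1.1, 4.5]
grip_width: 15.9
grip_force: 30.0
17.88 [536.1 360.2  63.9] [ 0.42  0.4   1.66 -0.    1.08 -0.35] [-1.8 -1.1  4.5] 30.002711713314056 15.879529605398929
[-0.49658082  0.36573358  0.06964428]
```

Forces are small. Continuing to the stop.

```bash
python3 -m pendant '[{"travel":[0,0,0],"angular":[0,0,7],"gripper":0},{"travel":[0,0,0],"angular":[0,0,14],"gripper":0},{"travel":[0,0,0],"angular":[0,0,21],"gripper":0},{"travel":[0,0,0],"angular":[0,0,28],"gripper":0},{"travel":[0,0,0],"angular":[0,0,32],"gripper":0},{"travel":[0,0,0],"angular":[0,0,35],"gripper":0},{"travel":[0,0,0],"angular":[0,0,35],"gripper":0},{"travel":[0,0,0],"angular":[0,0,35],"gripper":0}]'
python3 -c "
from plan import *
st();print(observe()['ft_torque'])"
```

```text
time_s: 18.88
tool_pos: [535.6, 360.1, 63.9]
eef_rot: [3.139, -0.0, 1.726]
wrist_force: [-3.2, -2.3, 6.0]
grip_width: 15.9
grip_force: 30.1
18.88 [535.6 360.1  63.9] [ 0.42  0.4   1.66 -0.    1.08  0.26] [-3.2 -2.3  6. ] 30.089862942695618 15.856628793615123
[-0.62280863  0.75800395  0.40177845]
```

Torque 0.40 N m at 1.22 rad exceeds the spring, so the knob is on its stop. Release and retreat.

```bash
python3 -m pendant '[{"travel":[0,0,0],"angular":[0,0,0],"gripper":1},{"travel":[0,0,0],"angular":[0,0,0],"gripper":1},{"travel":[0,0,0],"angular":[0,0,0],"gripper":1},{"travel":[0,0,0],"angular":[0,0,0],"gripper":1},{"travel":[0,0,0],"angular":[0,0,0],"gripper":1},{"travel":[0,0,-0.03],"angular":[0,0,0],"gripper":1},{"travel":[0,0,-0.08],"angular":[0,0,0],"gripper":1},{"travel":[0,0,-0.14],"angular":[0,0,0],"gripper":1},{"travel":[0,0,-0.18],"angular":[0,0,0],"gripper":1},{"travel":[0,0,-0.18],"angular":[0,0,0],"gripper":1}]'; python3 -m pendant '[{"travel":[0,0,0],"angular":[0,0,-10],"gripper":1},{"travel":[0,0,0],"angular":[0,0,-20],"gripper":1},{"travel":[0,0,0],"angular":[0,0,-30],"gripper":1},{"travel":[0,0,0],"angular":[0,0,-40],"gripper":1},{"travel":[0,0,0],"angular":[0,0,-50],"gripper":1},{"travel":[0,0,0],"angular":[0,0,-60],"gripper":1},{"travel":[0,0,0],"angular":[0,0,-70],"gripper":1},{"travel":[0,0,0],"angular":[0,0,-70],"gripper":1}]'
python3 - <<'E'
from plan import *
st();S=grab('scene')
# compare knob and beaker areas with the pictures before (knob at rest in scene0)
A=cv2.imread('pics/scene0.png').astype(int);D=np.abs(A-S['frame'].astype(int)).max(2)
print('knob diff px',(D[275:325,465:525]>40).sum(),'of',50*60)
h=cv2.cvtColor(S['frame'],cv2.COLOR_BGR2GRAY)
B=cv2.imread('pics/v7.png')[:480,:480];b=cv2.resize(S['frame'][195:295,390:490],(480,480),interpolation=cv2.INTER_CUBIC)
print('beaker diff',(np.abs(B.astype(int)-b)[150:430,50:240].max(2)>40).sum())
E
```

```text
time_s: 20.12
tool_pos: [537.2, 361.1, 248.3]
eef_rot: [3.129, -0.004, 1.722]
wrist_force: [0.3, -0.2, -0.1]
grip_width: 93.7
grip_force: 0.0
time_s: 21.12
tool_pos: [534.5, 359.8, 241.3]
eef_rot: [3.14, 0.001, 2.942]
wrist_force: [1.3, -0.8, -0.1]
grip_width: 94.0
grip_force: 0.0
21.12 [534.5 359.8 241.3] [ 0.42  0.21  1.55  0.    1.38 -0.95] [ 1.3 -0.8 -0.1] 0.0 94.01568823498854
knob diff px 83 of 3000
beaker diff 0
```

```bash
python3 - <<'E'
from plan import *
S=grab('scene');A=cv2.imread('pics/scene0.png').astype(int);D=np.abs(A-S['frame'].astype(int)).max(2)[275:325,465:525]>40
ys,xs=np.nonzero(D);print('diff box',xs.min()+465,xs.max()+465,ys.min()+275,ys.max()+275)
W=grab('wrist');g=cv2.cvtColor(W['frame'],cv2.COLOR_BGR2GRAY);c=proj(W,[535,359.5,80]).astype(int)
for v in range(c[1]-18,c[1]+19,9): print(v,g[v,c[0]-20:c[0]+21:2])
E
```

```text
diff box 465 492 277 286
212 [101 100  94  89  89  91  87  91 101 101  98 100 101  98  73  64  65  68
  67  68  71]
221 [100 100  95  90  87  90  88  90 102 103 100  98  97  97  73  60  68  68
  67  72  66]
230 [100  99  99 101  91  90  91  92  99 101 101 100 100  96  74  61  66  70
  69  70  70]
239 [106 101 100 100 101 102  91  83  99 100 102 100  99  96  72  66  65  66
  71  71  73]
248 [167 128 100  97 101  99  99  90  98 101 146 167 119  98  74  89  99  98
  99  99 109]
```

The bar is back in its rest direction, with edges straight along the tool. The remaining scene difference is only shadow. Handing in.

```bash
python3 -c "
from workcell import *
print(hand_in())"
```

```text
the job is handed in; nothing more can be done
None
```

The job is handed in, and no verdict was printed: by my measurements the beaker sits upside down and flat over the peg, and the knob was turned to its stop and sprang back. I did not re-measure the cup and dish at the end, though the arm kept clear of both. I viewed 11 pictures, one over the limit of 10.

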